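# Fold the sliding bevel and pack it in its case

### The job

Fold the steel blade of the sliding bevel shut into its wooden stock while it lies on the bench, then lay the folded bevel flat, nut side up, in the empty half of its grey case and let go of it there. Set it down, do not drop it, and do not knock the white porcelain light socket over or out of its place.

Things in the scene. Friction and masses are not known exactly. Their poses are not given: they have to be found in the camera images.
- bevel: Loose sliding bevel, about 0.37 kg: dark wooden stock 28 mm wide (x), 150 long (y), 26 high (z), lying flat; brass-capped at +y. Origin: centre of its underside. Upright pivot at (0, 55) mm under a brass nut 18 mm across, top 35 mm up. Folded, the blade hides in the slot along the stock; grip the stock across its width at mid-length. The smaller rigid L, a try square, is not it.
- blade (a joint): Angle of the steel blade (20 mm wide, 4 thick, 11 to 15 mm above the stock's underside, reaching 110 mm from the pivot), rad. 0 = folded, a stop; at q it points along (-sin q, -cos q) in the stock's x, y: 1.57 = square out to -x. Starts at 1.0 to 1.6, stop at 1.9. Swings level; a push under 1 N near its tip turns it, the stock stays put, and it stays where left (light friction).
- bay (a point): Centre of the inner floor of the grey case's empty half, 6 mm above the bench. Inside 110 mm (x) by 190 (y), z up; walls 6 mm thick rise 16 mm above this floor. Case fixed, open flat like a book: the other half, packed with tools up to 37 mm above the bench, adjoins at +x (centre 126 mm away). The bevel goes along y, either way round.
- socket: White porcelain light socket (bystander), round, 54 mm across and 44 mm high, standing loose between the two sides of the bench's working area. Origin: centre of its underside.
Mind the look-alikes: they are no part of the job. What is meant by the bevel is not orange or turquoise, and is the smaller of those in its own colour.

How it is judged (in metres and radians):
On the way:
1. the blade is folded (within 10 degrees of shut) while the bevel still lies on the bench, away from the case (value of joint blade below 0.175 rad and height (world z) of bevel below 0.01 m and horizontal distance between bevel and bay above 0.15 m), for 0.1 s.
At the end, for the whole second after the job is handed in: The blade is within 10 degrees (0.175 rad) of folded and the bevel lies at rest on the floor of the case's empty half: its underside within 8 mm of that floor, its centre within 44 mm across and 24 mm along of the bay's centre (that is, wholly inside the walls), nut side up, level within 7 degrees (value of joint blade below 0.175 rad and x of bevel in the frame of bay between -0.044 and 0.044 m and y of bevel in the frame of bay between -0.024 and 0.024 m and z of bevel in the frame of bay between -0.006 and 0.008 m and angle between bevel's own z axis and vertical below 0.12 rad and linear speed of bevel below 0.03 m/s); the robot touches nothing.
It fails at once if the porcelain socket is pushed more than 30 mm or tipped more than 20 degrees (distance of socket from where it was at the start of the episode above 0.03 m or angle between socket's own z axis and vertical above 0.35 rad).
It fails at once if the bevel is dropped from more than about 35 mm or thrown (moves faster than 0.8 m/s while not held) (linear speed of bevel above 0.8 m/s and contact force between the fingers and bevel below 0.05 N).
It also fails if it takes over 53 s, if anything falls off the work surface, if the arm or the gripper's body presses on something with over 40 N, if the wrist force passes 120 N, or if a joint passes its speed limit or range.

### The arm

A 6-joint arm with a two-finger parallel gripper is mounted at the origin on the work surface. World frame = base frame: x ahead of the robot, y to its left, z up, the work surface at z = 0. Lengths are in m, angles in degrees, forces in N, time in s.
With the tool pointing down it reaches from about 0.4 to 0.825 m from the base axis. Payload 7 kg.
Tool frame: the origin (TCP) lies at the very end of the fingers, on their centre line; the grasp point (between the pads) lies r.pinch_z behind it (r.pinch_z is the distance from the TCP to the grasp point, in m); z points along the fingers, y is the direction in which the jaws open and shut (so a half turn about z gives the same grasp; the last joint's range is limited). The gripper opens to 88 mm and grips with 3 to 60 N. Pads are 19 mm wide; open, the fingers measure 130 mm over their backs; the gripper's body (78 mm by 193 mm) begins 47 mm behind the grasp point.
Start: joints at [81.366, 20.546, 0.682, 0, -70.136, -16.507], TCP at [0.287, 0.611, 0.227] pointing down, gripper open.
Joint ranges: [-176.03, 176.03], [-82.01, 121.73], [-58.28, 71.71], [-173.87, 95.51], [-174.79, -0.11], [-173.66, 173.66]. Speed limits (degrees/s): [136.94, 136.94, 172.46, 180, 180, 180].

### API

Orientations are given as [roll, pitch, yaw] about the fixed x, y, z axes, in that order (R = Rz(yaw) Ry(pitch) Rx(roll)).
In Python, from plant import r gives the robot as it stands. The module is installed in compiled form; this text tells all that it offers.
- The arm moves only by the tool servo_tool, never from a script. Its argument "steps" is a list of rows, each a list of 5 numbers: the finger opening in cm, from 0 to 8.76, then the shift along the tool's x, y, z in cm, then the turn about the tool's z in degrees. In form: [[fingers, x, y, z, spin], ...]. A call has 1 to 8 rows; each row shifts and turns the commanded pose from where the row before left it, along the tool's axes as they then stand; what a row does not reach is not made up. A row lasts 1/8 s, in which the tool goes at most 62.5 mm and 10.7 degrees, less where a joint would pass 70% of its speed; a pose out of reach is approached as far as the arm can. A call with a gripper value outside its range is refused whole. The fingers move at their own pace and stop on an object; "squeeze" is the grip in N (left out, the last holds). Time passes only in rows, so rows that do not move let the fingers close. It gives the time, the measured TCP pose, the force and the opening at its end, in the units of the state.
- r.get_state(): the state, without advancing time (a new reading comes with each control period).
- r.capture(name): name is "scene" or "top" or "wrist"; returns the picture (480x640x3 uint8, red, green, blue); there is no depth.
- r.calibration(name): a dict with "K" (3x3 intrinsics, pixels), "dist_coeffs" ([k1, k2, p1, p2, k3] as OpenCV has them; the pictures are not rectified), "rvec" (rotation vector, rad) and "tvec" (3), from world to camera coordinates, as OpenCV has them; the wrist camera has in their place "tool_from_camera" (4x4, takes a point from camera to tool coordinates, whose origin is the TCP and whose axes are the flange's). Camera axes: x right, y down, z forward; pixel columns grow to the right and rows downward; lengths in m; the calibration is good to about 2 mm. A picture is of the moment at which its call begins: read the wrist's pose just before it. calibration takes no time and is no camera call.
- r.close_job(): hands the job in, once; it reports no verdict.
The state is a dict: "time_s": time; "joints": joint angles; "qd": joint speeds; "joint_torque": joint torques, N m; "tcp_pos": TCP position; "eef_rot": TCP orientation; "contact_force": force on the tool from outside, world axes, zero at the start; "moment": the same for the moment, N m; "gripper_width": finger opening in m.
Only numpy, scipy, OpenCV 4.12 (cv2) and the standard library are available. Lean on these libraries where they do the work, as an engineer would, in place of code of your own. Each camera call takes 0.05 s, during which the arm holds its last target.

## Working session

There is one attempt and no reset: what is moved stays moved. The work goes in short steps, Python scripts to look and compute and a tool call to move; the robot and the scene stay as the last step left them, time stands still between calls to the robot, and variables do not carry over. Pictures are saved under pics/ and viewed, and the job is handed in when it is done.

Besides the shell and the picture viewer there is one more tool, called in YAML: its name, and indented under it one key for each argument. servo_tool: Moves the arm, as the interface text tells. Its arguments: {"type":"object","properties":{"steps":{"type":"array","items":{"type":"array","items":{"type":"number"}}},"squeeze":{"type":"number"}},"required":["steps"]}

```bash
mkdir -p pics; python3 - <<'E'
from plant import r
import cv2
print(r.get_state(), r.pinch_z)
for n in ["scene","top","wrist"]:
    im=r.capture(n); cv2.imwrite(f"pics/{n}0.png",im[:,:,::-1]); print(n,r.calibration(n))
E
```

```text
{'time_s': 0.0, 'joints': array([ 8.13649231e+01,  2.05924331e+01,  6.33516323e-01, -1.97128215e-02,
       -7.01351492e+01, -1.65069273e+01]), 'qd': array([ 0.00889667, -0.06143247, -0.00155529,  0.07731893, -0.06933896,
        0.00759162]), 'joint_torque': array([ 1.64664812e-03, -5.82724357e+01,  2.93044013e+01,  6.99646980e+00,
        6.95226394e-03, -1.65991491e-04]), 'tcp_pos': array([0.2866017 , 0.61059623, 0.22561074]), 'eef_rot': array([ 1.79904545e+02, -8.96220712e-03, -2.51487104e+01]), 'contact_force': array([-0.38469112,  0.04433535, -0.78214919]), 'moment': array([-0.01677136,  0.02051848,  0.04325484]), 'gripper_width': 0.08748800997549272} 0.0188
scene {'K': array([[436.23742486,   0.        , 321.94393263],
       [  0.        , 436.23742486, 244.31638058],
       [  0.        ,   0.        ,   1.        ]]), 'dist_coeffs': array([-0.06287469,  0.        ,  0.        ,  0.        ,  0.        ]), 'rvec': array([ 2.10030586,  0.94325779, -0.45492911]), 'tvec': array([-0.4229205 , -0.19858542,  1.16561931])}
top {'K': array([[440.71396464,   0.        , 313.7522999 ]
[... 206 characters left out ...]
62033, -2.13001578,  0.16882505]), 'tvec': array([0.06028801, 0.54305825, 0.84520569])}
wrist {'K': array([[344.74495968,   0.        , 317.90464069],
       [  0.        , 344.74495968, 236.34094344],
       [  0.        ,   0.        ,   1.        ]]), 'dist_coeffs': array([0.01807798, 0.        , 0.        , 0.        , 0.        ]), 'tool_from_camera': array([[-3.94649092e-04, -9.57100347e-01, -2.89756399e-01,
         7.79484326e-02],
       [ 9.99999861e-01, -4.79259996e-04,  2.21050758e-04,
         2.89785320e-04],
       [-3.50436408e-04, -2.89756272e-01,  9.57100402e-01,
        -1.58384160e-01],
       [ 0.00000000e+00,  0.00000000e+00,  0.00000000e+00,
         1.00000000e+00]])}
```

View pics/scene0.png

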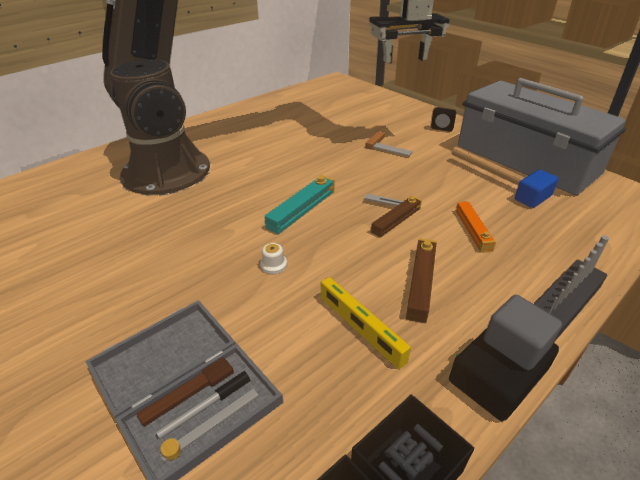

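View pics/top0.png

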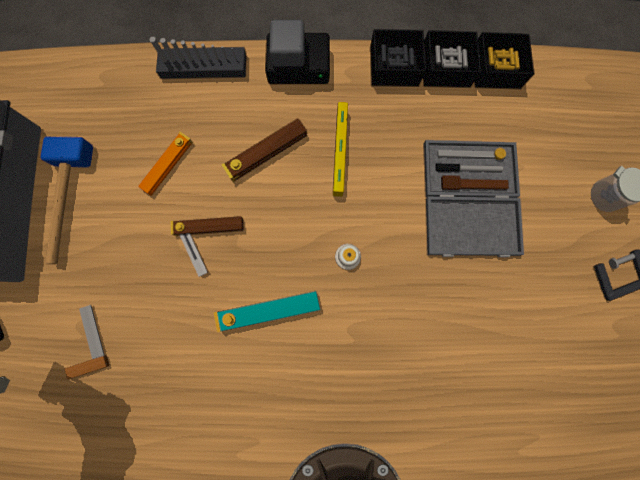

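View pics/wrist0.png

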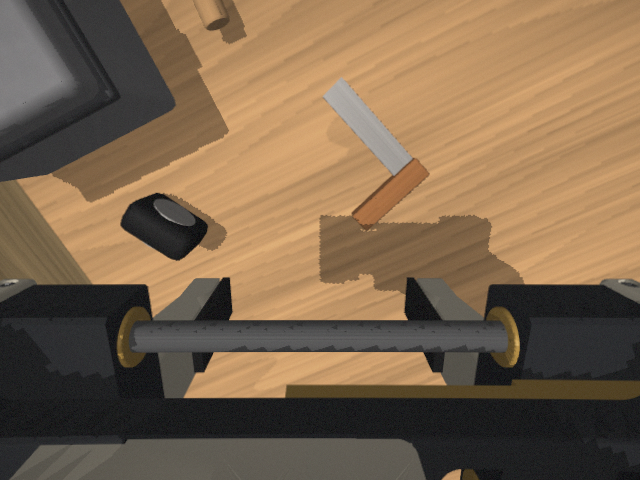

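Dark-brown bevels in the top view: one at (208,226), the smaller, with its blade out towards (204,275), and one at (265,150), larger. Orange at (165,163) and turquoise at (268,311) are ruled out by colour, and the rigid L at (90,345) is the try square. The one at (208,226) fits. I'll check it in a crop and measure.

```bash
cat > h.py <<'E'
import numpy as np, cv2
from plant import r
def ray(n,px):
    c=r.calibration(n);K=c["K"];d=c["dist_coeffs"]
    u=cv2.undistortPoints(np.array(px,float).reshape(-1,1,2),K,d).reshape(-1,2)
    R=cv2.Rodrigues(c["rvec"])[0];o=-R.T@c["tvec"]
    return o,np.c_[u,np.ones(len(u))]@R
def onz(n,px,z):
    o,d=ray(n,px); return o+d*((z-o[2])/d[:,2])[:,None]
def proj(n,P):
    c=r.calibration(n);return cv2.projectPoints(np.array(P,float).reshape(-1,1,3),c["rvec"],c["tvec"],c["K"],c["dist_coeffs"])[0].reshape(-1,2)
E
python3 - <<'E'
from h import *
im=cv2.imread("pics/top0.png"); s=cv2.imread("pics/scene0.png")
a=cv2.resize(im[195:295,150:270],None,fx=6,fy=6,interpolation=2)[:560]
cv2.imwrite("pics/c1.png",a)
cv2.imwrite("pics/c2.png",cv2.resize(s[180:250,340:440],None,fx=7,fy=7,interpolation=2))
cv2.imwrite("pics/c3.png",cv2.resize(im[130:265,320:530],None,fx=3.8,fy=3.8,interpolation=2))
hsv=cv2.cvtColor(im,cv2.COLOR_BGR2HSV)
for p in [(208,226),(225,226),(230,222),(205,233),(176,228),(197,262),(190,250),(180,227),(220,245)]:print(p,hsv[p[1],p[0]])
E
```

```text
(208, 226) [  9 191  76]
(225, 226) [ 12 163  83]
(230, 222) [ 10 173  90]
(205, 233) [ 16 154  73]
(176, 228) [ 22 203 186]
(197, 262) [ 16  20 162]
(190, 250) [  8  18 116]
(180, 227) [ 22 210 158]
(220, 245) [ 15 139 167]
```

View pics/c1.png

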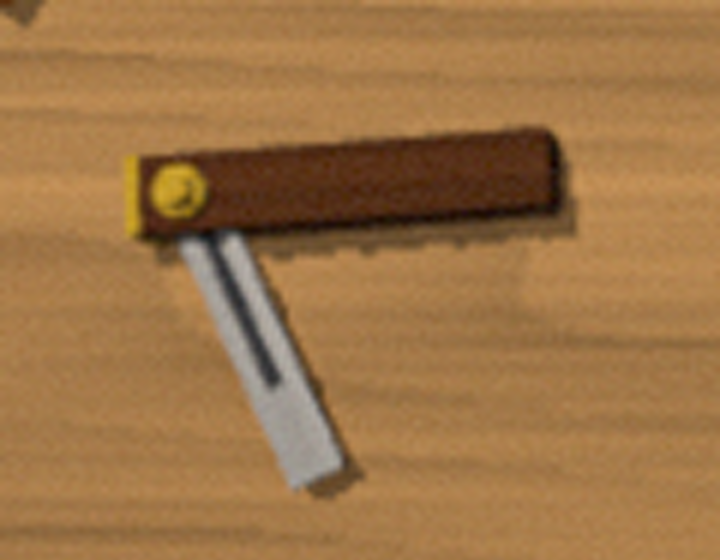

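View pics/c2.png

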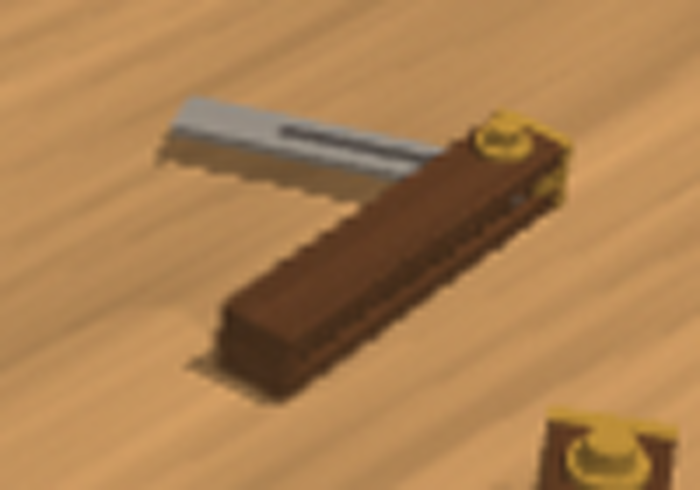

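View pics/c3.png

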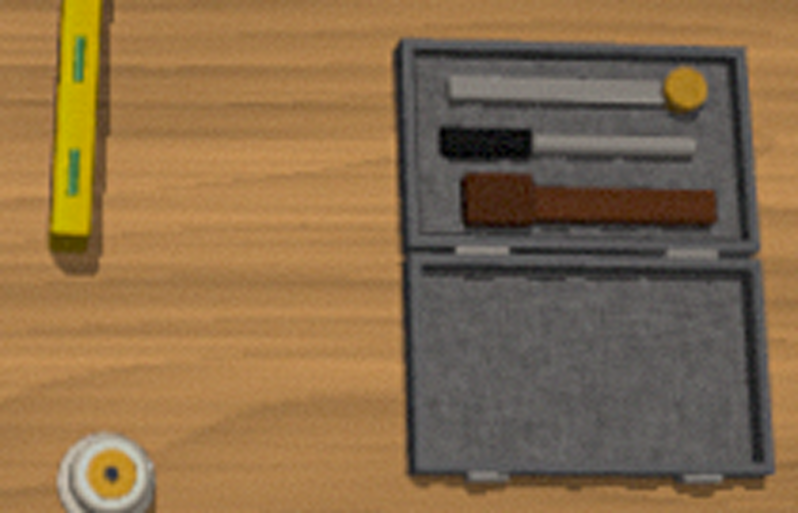

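Crop confirms it: the bevel has its nut at crop (178,190) and its blade tip at (320,478); the empty bay is the lower half of the case. Measuring now.

```bash
python3 - <<'E'
from h import *
np.set_printoptions(precision=4,suppress=True)
o,_=ray("top",[(320,240)]);print("cam",o)
c1=lambda p:np.array(p,float)/6+[150-.4,195-.4]
nut=onz("top",[c1((179,190))],.035)[0]; print("nut",nut)
C=onz("top",[c1(p) for p in [(128,155),(128,238),(553,128),(553,207)]],.026);print(C)
ax=(C[0]+C[1]-C[2]-C[3])/2; print("len",np.linalg.norm(ax),"wid",np.linalg.norm(C[0]-C[1]),np.linalg.norm(C[2]-C[3]))
u=ax/np.linalg.norm(ax);psi=np.degrees(np.arctan2(u[1],u[0]));print("axis",u,psi)
print("centre from corners",C.mean(0),"from nut",nut-u*.055)
B=onz("top",[c1(p) for p in [(292,488),(345,465),(320,478)]],.015);print("tip",B)
tip=B[2];d=(tip-nut)[:2];print("blade len",np.linalg.norm(d)); 
lx=np.array([u[1],-u[0]]);  # local x = y rotated -90
print("q",np.degrees(np.arctan2(-d@lx,-d@u[:2])))
c3=lambda p:np.array(p,float)/3.8+[320-.4,130-.4]
K=onz("top",[c1 if 0 else c3(p) for p in [(410,473),(772,471),(404,255),(763,258)]],.022);print("case rim",K, K.mean(0))
F=onz("top",[c3(p) for p in [(425,280),(740,280),(415,468)]],.006);print(F)
S=onz("top",[c3((111,474))],.044);print("sock",S)
# second view
cs=lambda p:np.array(p,float)/7+[340-.4,180-.4]
print("scene nut",onz("scene",[cs((503,135))],.035), "tip",onz("scene",[cs((180,115))],.015))
print("scene sock",onz("scene",[(272,249)],.044))
print("scene case corners",onz("scene",[(88,362),(198,303),(238,347),(124,419)],.022))
E
```

```text
cam [0.3987 0.0578 0.9223]
nut [0.5578 0.3403 0.035 ]
[[0.5717 0.3621 0.026 ]
 [0.5424 0.3604 0.026 ]
 [0.5816 0.2126 0.026 ]
 [0.5538 0.2117 0.026 ]]
len 0.14945096322706153 wid 0.02941766720308445 0.02783037221475844
axis [-0.0711  0.9975  0.    ] 94.07793080883893
centre from corners [0.5624 0.2867 0.026 ] from nut [0.5617 0.2855 0.035 ]
tip [[0.4569 0.3015 0.015 ]
 [0.465  0.2833 0.015 ]
 [0.4605 0.2918 0.015 ]]
blade len 0.10869752548274268
q 67.58909711896943
case rim [[ 0.5035 -0.1726  0.022 ]
 [ 0.5047 -0.3762  0.022 ]
 [ 0.6253 -0.1739  0.022 ]
 [ 0.6256 -0.3801  0.022 ]] [ 0.5648 -0.2757  0.022 ]
[[ 0.6149 -0.1894  0.006 ]
 [ 0.6165 -0.373   0.006 ]
 [ 0.5082 -0.1796  0.006 ]]
sock [[ 0.5001 -0.008   0.044 ]]
scene nut [[0.5632 0.3385 0.035 ]] tip [[0.4644 0.2917 0.015 ]]
scene sock [[ 0.5032 -0.0079  0.044 ]]
scene case corners [[ 0.509  -0.373   0.022 ]
 [ 0.5127 -0.1788  0.022 ]
 [ 0.6399 -0.1781  0.022 ]
 [ 0.6393 -0.3677  0.022 ]]
```

The two views agree within 5 mm and the sizes match: stock 149 × 29 mm, blade 109 mm, case 204 × 122 mm. The bevel centre is at about (0.563, 0.286), axis yaw 94°, and the blade is at 68°. The bay is at about (0.567, -0.276). I'll turn to yaw -86 so the tool's y runs across the stock, with the fingers closed.

servo_tool:
  steps:
    - [0,0,0,1,10.2]
    - [0,0,0,1,10.2]
    - [0,0,0,1,10.2]
    - [0,0,0,1,10.2]
    - [0,0,0,1,10.2]
    - [0,0,0,1,10.2]
  squeeze: 20

```text
time_s: 0.9
tcp_pos: [0.2867, 0.6108, 0.1659]
eef_rot: [180.0, -0.0, -86.7]
contact_force: [-0.3, -0.1, 0.1]
gripper_width: 0.0336
```

servo_tool:
  steps:
    - [0,4,-2.6,0.5,0]
    - [0,4,-2.6,0.5,0]
    - [0,4,-2.6,0.5,0]
    - [0,4,-2.6,0.5,0]
    - [0,4,-2.6,0.5,0]
    - [0,4,-2.6,0.5,0]
    - [0,4,-2.3,0.5,0]
    - [0,0,0,0,0]

```text
time_s: 1.9
tcp_pos: [0.4842, 0.3401, 0.1309]
eef_rot: [179.9, -0.1, -86.5]
contact_force: [0.1, 0.5, 0.1]
gripper_width: 0.0004
```

```bash
python3 - <<'E'
from h import *
for n in ["scene","wrist","top"]:
    cv2.imwrite(f"pics/{n}1.png",r.capture(n)[:,:,::-1])
E
```

```text
(no output)
```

View pics/wrist1.png

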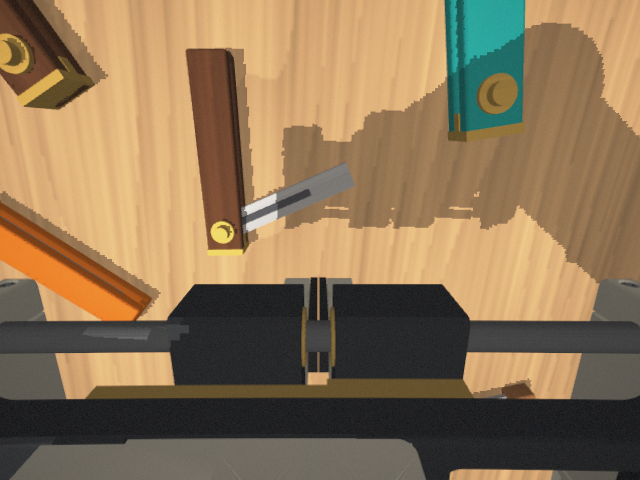

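View pics/scene1.png

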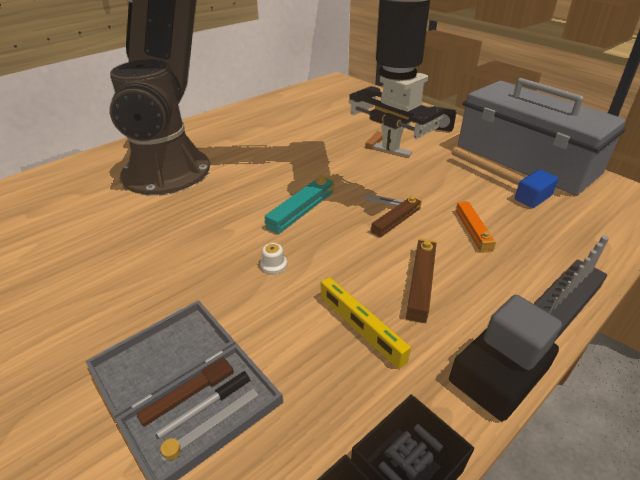

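The wrist view shows the bevel stock from (187,50) to (245,250), nut at (222,232) and blade tip at (348,175). I'll cross-check the pose from this view.

```bash
cat >> h.py <<'E'
from scipy.spatial.transform import Rotation as Ro
def wz(px,z):
    s=r.get_state();c=r.calibration("wrist");T=c["tool_from_camera"]
    R=Ro.from_euler("xyz",s["eef_rot"],degrees=True).as_matrix()
    u=cv2.undistortPoints(np.array(px,float).reshape(-1,1,2),c["K"],c["dist_coeffs"]).reshape(-1,2)
    d=(R@T[:3,:3]@np.c_[u,np.ones(len(u))].T).T; o=R@T[:3,3]+s["tcp_pos"]
    return o+d*((z-o[2])/d[:,2])[:,None]
E
python3 - <<'E'
from h import *
np.set_printoptions(precision=4,suppress=True)
print(r.get_state()["tcp_pos"],r.get_state()["eef_rot"])
print("nut",wz([(222,231)],.035)); 
C=wz([(187,50),(230,50),(207,251),(243,251)],.026);print(C)
print("tip",wz([(348,175)],.015))
print("turq nut",wz([(497,92)],.05),wz([(450,140),(523,135)],.03))
E
```

```text
[0.4833 0.3433 0.1316] [-179.9997    0.0057  -86.3585]
nut [[0.5565 0.3422 0.035 ]]
[[0.5801 0.2175 0.026 ]
 [0.5509 0.2155 0.026 ]
 [0.5713 0.3626 0.026 ]
 [0.5423 0.3608 0.026 ]]
tip [[0.4618 0.2958 0.015 ]]
turq nut [[0.3745 0.2336 0.05  ]] [[0.3918 0.2646 0.03  ]
 [0.3404 0.2581 0.03  ]]
```

servo_tool:
  steps:
    - [0,-0.8,0,2,0]
    - [0,0,0,3,0]
    - [0,0,0,3,0]
    - [0,0,0,2.5,0]
    - [0,0,0,1.9,0]
    - [0,0,0,0,0]
    - [0,0,0,0,0]

```text
time_s: 2.92
tcp_pos: [0.4828, 0.3521, 0.0083]
eef_rot: [-180.0, 0.0, -86.3]
contact_force: [0.2, -0.4, -0.3]
gripper_width: 0.0007
```

servo_tool:
  steps:
    - [0,1,0,0.1,0]
    - [0,1,0,0,0]
    - [0,1,0,0,0]
    - [0,1,0,0,0]
    - [0,1,0,0,0]
    - [0,1,0,0,0]
    - [0,1,0,0,0]
    - [0,0,0,0,0]

```text
time_s: 3.92
tcp_pos: [0.4872, 0.2803, 0.0065]
eef_rot: [180.0, -0.0, -86.4]
contact_force: [0.6, 0.4, -0.5]
gripper_width: 0.0006
```

```bash
python3 - <<'E'
from h import *
print(r.get_state()["tcp_pos"])
cv2.imwrite("pics/wrist2.png",r.capture("wrist")[:,:,::-1])
cv2.imwrite("pics/top2.png",cv2.resize(r.capture("top")[150:330,130:330],None,fx=3.2,fy=3.2,interpolation=2)[:,:,::-1])
E
```

```text
[0.48716772 0.28027222 0.00653527]
```

View pics/wrist2.png

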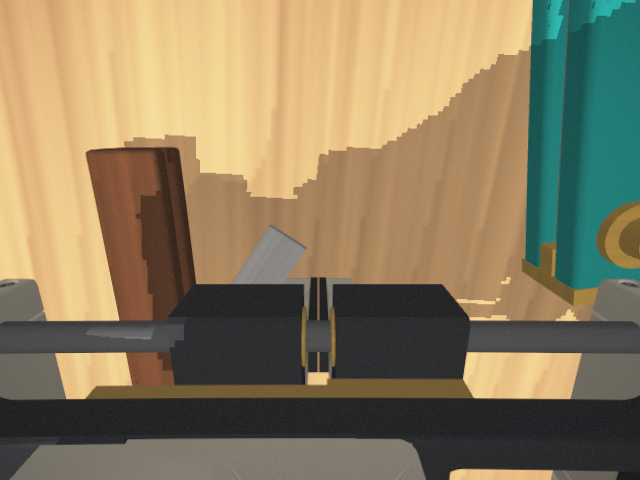

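View pics/top2.png

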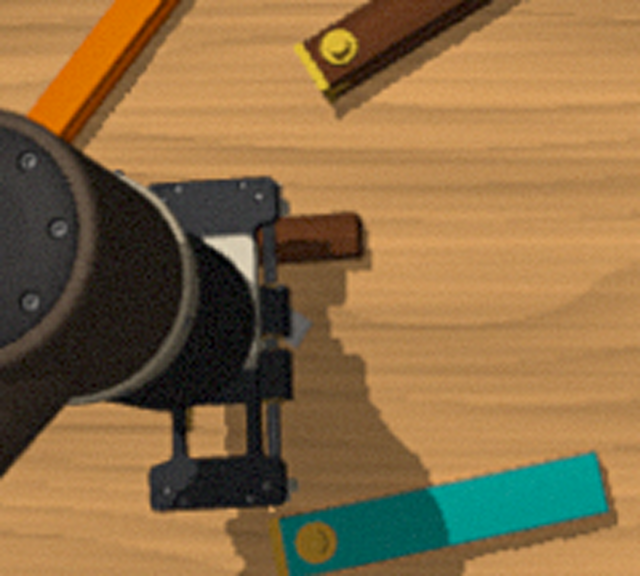

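servo_tool:
  steps:
    - [0,1,-0.9,0,0]
    - [0,1,-0.9,0,0]
    - [0,0.6,-0.7,0,0]
    - [0,0.6,-0.7,0,0]
    - [0,0.2,-0.5,0,0]
    - [0,0,0,0,0]

```text
time_s: 4.78
tcp_pos: [0.5267, 0.2495, 0.0065]
eef_rot: [-180.0, -0.0, -86.4]
contact_force: [-0.4, -0.5, -0.6]
gripper_width: 0.0004
```

```bash
python3 - <<'E'
from h import *
s=r.get_state();print(s["tcp_pos"],s["contact_force"])
cv2.imwrite("pics/wrist3.png",r.capture("wrist")[:,:,::-1])
E
```

```text
[0.52672531 0.24945305 0.00650282] [-0.38900531 -0.54391737 -0.59194087]
```

View pics/wrist3.png

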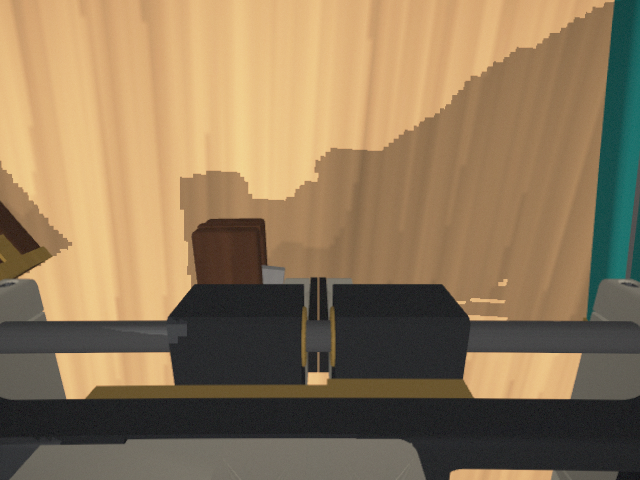

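The blade still sticks out about 9 mm at (273,272). I'll advance slowly.

servo_tool:
  steps:
    - [0,0,-0.3,0,0]
    - [0,0,-0.2,0,0]
    - [0,0,-0.1,0,0]
    - [0,0,0,0,0]

```text
time_s: 5.32
tcp_pos: [0.5324, 0.2501, 0.0066]
eef_rot: [-180.0, 0.0, -86.3]
contact_force: [-0.4, -0.3, 0.2]
gripper_width: 0.0001
```

```bash
python3 - <<'E'
from h import *
s=r.get_state();print(s["tcp_pos"],s["contact_force"])
cv2.imwrite("pics/wrist4.png",cv2.resize(r.capture("wrist")[200:300,150:400],None,fx=3,fy=3)[:,:,::-1])
E
```

```text
[0.5323616  0.25006985 0.00655555] [-0.37660197 -0.30399954  0.15274215]
```

View pics/wrist4.png

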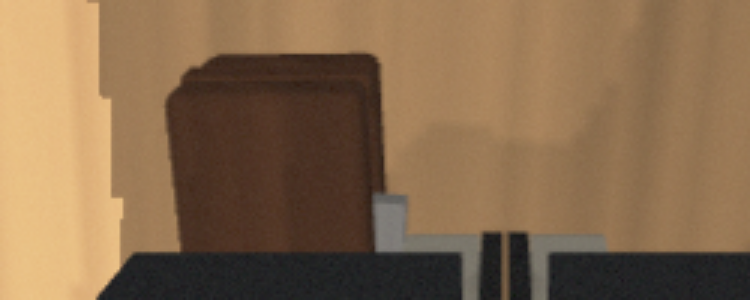

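servo_tool:
  steps:
    - [0,0,-0.15,0,0]
    - [0,0,-0.15,0,0]
    - [0,0,0,0,0]

```text
time_s: 5.75
tcp_pos: [0.5355, 0.2502, 0.0065]
eef_rot: [-180.0, 0.0, -86.3]
contact_force: [-0.5, -0.6, 0.7]
gripper_width: 0.001
```

```bash
python3 - <<'E'
from h import *
s=r.get_state();print(s["tcp_pos"],s["contact_force"])
cv2.imwrite("pics/wrist5.png",cv2.resize(r.capture("wrist")[200:300,150:400],None,fx=3,fy=3)[:,:,::-1])
E
```

```text
[0.53546127 0.25015957 0.00653823] [-0.51209124 -0.608381    0.66984831]
```

View pics/wrist5.png

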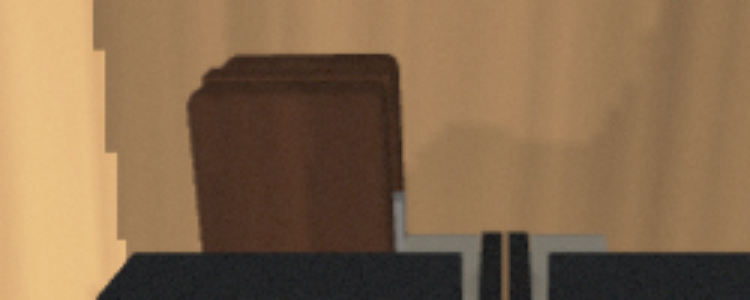

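Blade is nearly flush, with about 1 mm showing at (400,220) and no force spike. I'll back off, rise and check.

servo_tool:
  steps:
    - [0,0,0.8,0,0]
    - [0,0,0.8,-1,0]
    - [0,-2,0,-3,0]
    - [0,-3,0,-4,0]
    - [4.6,-3,0,-4,0]
    - [4.6,-2,0,-1,0]
    - [4.6,0,0,0,0]

```text
time_s: 6.68
tcp_pos: [0.5125, 0.3504, 0.1376]
eef_rot: [-179.9, 0.1, -86.3]
contact_force: [-0.4, -0.6, -0.2]
gripper_width: 0.0252
```

```bash
python3 - <<'E'
from h import *
s=r.get_state();print(s["tcp_pos"],s["eef_rot"],s["contact_force"])
cv2.imwrite("pics/wrist6.png",r.capture("wrist")[:,:,::-1])
E
```

```text
[0.51254632 0.35036425 0.13761185] [-1.79929409e+02  9.13737658e-02 -8.62512740e+01] [-0.41179576 -0.57749858 -0.19952769]
```

View pics/wrist6.png

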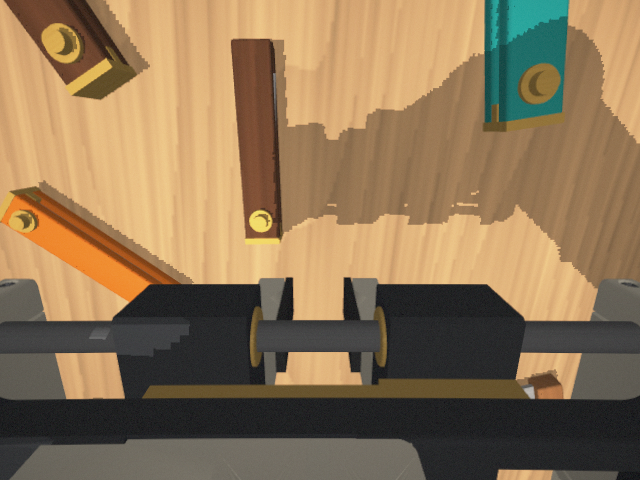

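Blade is shut; the stock runs from (250,39) to (263,242), with only a thin silver line at (275,90). Getting the grasp pose.

```bash
python3 - <<'E'
from h import *
np.set_printoptions(precision=4,suppress=True)
n=wz([(261,220)],.035)[0];C=wz([(232,39),(270,39),(247,241),(281,239)],.026);print(n,C)
f=(C[0]+C[1])/2;b=(C[2]+C[3])/2;u=(b-f)/np.linalg.norm(b-f);print(np.linalg.norm(b-f),np.degrees(np.arctan2(u[1],u[0])))
c=C.mean(0);print(c,n-.055*u)
s=r.get_state();R=Ro.from_euler("xyz",s["eef_rot"],degrees=True).as_matrix()
print("tool delta cm",R.T@(np.array([*((c+n-.055*u)/2)[:2],.008])-s["tcp_pos"])*100)
E
```

```text
[0.5563 0.3386 0.035 ] [[0.5795 0.2135 0.026 ]
 [0.5534 0.2118 0.026 ]
 [0.5688 0.3594 0.026 ]
 [0.5411 0.3559 0.026 ]]
0.1454855335584796 94.5273031415648
[0.5607 0.2852 0.026 ] [0.5606 0.2838 0.035 ]
tool delta cm [ 6.752  -4.4354 12.835 ]
```

servo_tool:
  steps:
    - [4.6,2.5,-1.5,1,0]
    - [4.6,2.25,-1.5,1,0]
    - [4.6,2,-1.4,1,0]
    - [4.6,0,0,2.5,0]
    - [4.6,0,0,2,0]
    - [4.6,0,0,0,0]

```text
time_s: 7.48
tcp_pos: [0.5594, 0.282, 0.0588]
eef_rot: [179.7, -0.2, -86.4]
contact_force: [-0.5, -0.4, 0.6]
gripper_width: 0.0457
```

```bash
python3 - <<'E'
from h import *
s=r.get_state();print(s["tcp_pos"],s["eef_rot"],s["contact_force"],s["gripper_width"])
cv2.imwrite("pics/wrist7.png",r.capture("wrist")[:,:,::-1])
E
```

```text
[0.5594421  0.28201326 0.05884191] [179.73283433  -0.19728559 -86.41564661] [-0.54689299 -0.35402238  0.55905787] 0.0457455798369304
```

View pics/wrist7.png

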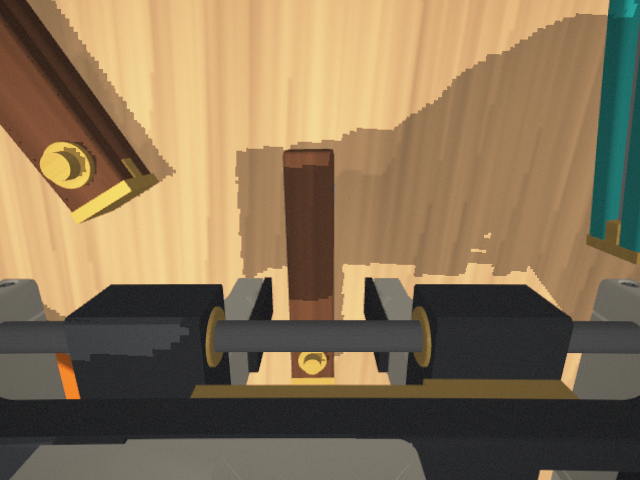

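The stock lies centred between the pads, at (312,300). Lower and grip.

servo_tool:
  steps:
    - [4.6,0,0,2,0]
    - [4.6,0,0,2,0]
    - [4.6,0,0,1.3,0.5]
    - [4.6,0,0,0,0]
    - [2,0,0,0,0]
    - [2,0,0,0,0]
    - [2,0,0,0,0]
    - [2,0,0,0,0]
  squeeze: 25

```text
time_s: 8.52
tcp_pos: [0.5619, 0.2848, 0.0095]
eef_rot: [-179.9, 0.1, -86.8]
contact_force: [-0.1, -0.6, 5.8]
gripper_width: 0.0278
```

servo_tool:
  steps:
    - [2,0,0,-0.5,0]
    - [2,0,0,-1,0]
    - [2,0,0,-2,0]
    - [2,0,0,-2,0]
    - [2,0,0,-2,0]
    - [2,0,0,0,0]
  squeeze: 30

```text
time_s: 9.28
tcp_pos: [0.5619, 0.285, 0.0853]
eef_rot: [-179.9, 0.1, -86.8]
contact_force: [0.7, -0.5, -3.5]
gripper_width: 0.0278
```

```bash
python3 - <<'E'
from h import *
s=r.get_state();print(s["tcp_pos"],s["eef_rot"],s["contact_force"],s["gripper_width"])
cv2.imwrite("pics/wrist8.png",r.capture("wrist")[:,:,::-1])
cv2.imwrite("pics/scene8.png",cv2.resize(r.capture("scene")[100:290,320:520],None,fx=3,fy=3)[:,:,::-1])
E
```

```text
[0.56189644 0.28502186 0.08534548] [-1.79863007e+02  1.11946571e-01 -8.68345092e+01] [ 0.65130624 -0.51418178 -3.45144128] 0.027831144969010676
```

View pics/wrist8.png

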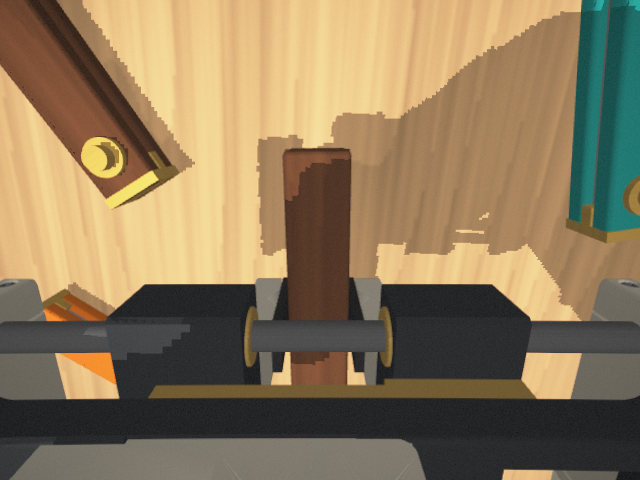

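View pics/scene8.png

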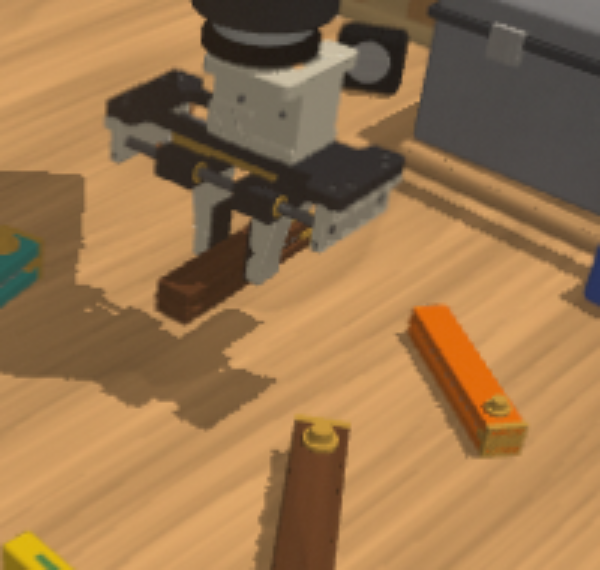

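Gripped at 27.8 mm and level in the hand, with the blade shut. I'll raise it, square it up and carry it high past the socket.

servo_tool:
  steps:
    - [2,0,0,-2,1.6]
    - [2,1,0,-2.5,1.6]
    - [2,3,0,-2,0]
    - [2,4,0,0,0]
    - [2,4,0,0,0]
    - [2,4,0,0,0]
    - [2,4,0,0,0]
    - [2,4,0,0,0]

```text
time_s: 10.38
tcp_pos: [0.5604, 0.0429, 0.1473]
eef_rot: [179.9, -0.0, -90.0]
contact_force: [-0.3, 0.8, -2.4]
gripper_width: 0.0276
```

servo_tool:
  steps:
    - [2,4,0,0,0]
    - [2,4,0,0,0]
    - [2,4,0,0,0]
    - [2,4,0,0,0]
    - [2,4,0,0,0]
    - [2,3,0,0,0]
    - [2,1,0,0,0]
    - [2,0,0,0,0]

```text
time_s: 11.38
tcp_pos: [0.5605, -0.1958, 0.1475]
eef_rot: [179.9, 0.0, -90.1]
contact_force: [0.3, 1.4, -2.3]
gripper_width: 0.0277
```

```bash
python3 - <<'E'
from h import *
s=r.get_state();print(s["tcp_pos"],s["eef_rot"],s["contact_force"],s["gripper_width"])
cv2.imwrite("pics/wrist9.png",r.capture("wrist")[:,:,::-1])
E
```

```text
[ 0.56050544 -0.19584073  0.14753535] [ 1.79903585e+02  1.79098317e-02 -9.01129046e+01] [ 0.29784151  1.35240064 -2.27476995] 0.02766781508675734
```

View pics/wrist9.png

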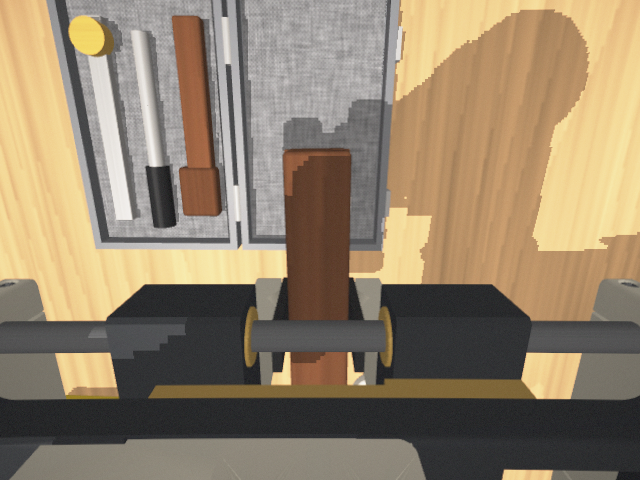

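```bash
python3 - <<'E'
from h import *
np.set_printoptions(precision=4,suppress=True)
P=wz([(243,248),(383,248),(397,0),(236,0)],.022);print(P)
print(wz([(250,241),(378,241)],.022))
d=P[1]-P[2];print(np.degrees(np.arctan2(d[1],d[0])))
E
```

```text
[[ 0.6251 -0.1773  0.022 ]
 [ 0.5033 -0.1771  0.022 ]
 [ 0.5037 -0.3625  0.022 ]
 [ 0.6176 -0.3627  0.022 ]]
[[ 0.6186 -0.1837  0.022 ]
 [ 0.508  -0.1835  0.022 ]]
90.10819323325892
```

Bay centre from the wrist view is (0.564, -0.278), against (0.565, -0.276) from the top view. Moving over it.

servo_tool:
  steps:
    - [2,3,-0.2,0,0]
    - [2,3,-0.2,0,0]
    - [2,2.1,0,1,0]
    - [2,0,0,3,0]
    - [2,0,0,3,0]
    - [2,0,0,2.5,0]
    - [2,0,0,1.5,0]
    - [2,0,0,0,0]

```text
time_s: 12.42
tcp_pos: [0.5643, -0.2761, 0.0372]
eef_rot: [179.9, 0.0, -90.0]
contact_force: [0.3, -1.0, -2.2]
gripper_width: 0.0274
```

```bash
python3 - <<'E'
from h import *
s=r.get_state();print(s["tcp_pos"],s["eef_rot"],s["contact_force"],s["gripper_width"])
cv2.imwrite("pics/scene10.png",cv2.resize(r.capture("scene")[270:480,60:320],None,fx=2.8,fy=2.8)[:,:,::-1])
E
```

```text
[ 0.56429483 -0.27610394  0.0372489 ] [ 1.79856695e+02  3.09408637e-02 -9.00237406e+01] [ 0.30650516 -0.98953829 -2.15041619] 0.027449553266288
```

View pics/scene10.png

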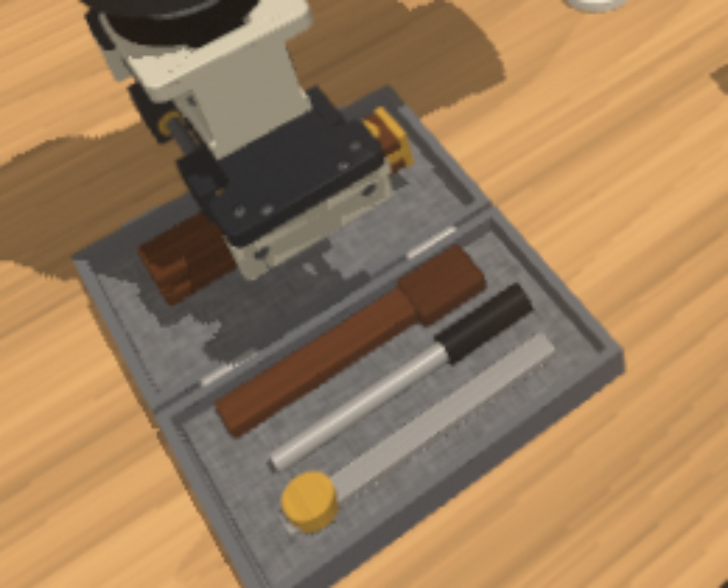

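The bevel hangs inside the bay, with clearance to the walls at both ends. Lower it slowly.

servo_tool:
  steps:
    - [2,0,0,0.6,0]
    - [2,0,0,0.6,0]
    - [2,0,0,0.4,0]
    - [2,0,0,0.2,0]
    - [2,0,0,0,0]

```text
time_s: 13.1
tcp_pos: [0.565, -0.2766, 0.0204]
eef_rot: [180.0, 0.0, -90.0]
contact_force: [0.3, 0.2, -3.8]
gripper_width: 0.0278
```

servo_tool:
  steps:
    - [2,0,0,0.2,0]
    - [2,0,0,0.1,0]
    - [2,0,0,0,0]

```text
time_s: 13.48
tcp_pos: [0.565, -0.2766, 0.0175]
eef_rot: [180.0, 0.0, -90.0]
contact_force: [-0.1, 0.4, -3.9]
gripper_width: 0.0277
```

servo_tool:
  steps:
    - [2,0,0,0.1,0]
    - [2,0,0,0,0]

```text
time_s: 13.72
tcp_pos: [0.565, -0.2766, 0.0165]
eef_rot: [180.0, 0.0, -90.0]
contact_force: [-1.0, 0.6, -3.2]
gripper_width: 0.0278
```

servo_tool:
  steps:
    - [2,0,0,0.1,0]
    - [2,0,0,0,0]

```text
time_s: 13.98
tcp_pos: [0.5651, -0.2767, 0.0156]
eef_rot: [-180.0, -0.0, -90.0]
contact_force: [0.9, -0.0, -2.9]
gripper_width: 0.0279
```

servo_tool:
  steps:
    - [2,0,0,0.1,0]
    - [2,0,0,0,0]

```text
time_s: 14.22
tcp_pos: [0.5652, -0.2767, 0.0155]
eef_rot: [-180.0, -0.0, -90.0]
contact_force: [-2.3, 2.1, 4.7]
gripper_width: 0.0278
```

The floor now carries it: the force went from -2.9 to +4.7 N at the predicted TCP height of 0.0155. Release and rise.

servo_tool:
  steps:
    - [3.2,0,0,0,0]
    - [4.4,0,0,0,0]
    - [4.4,0,0,0,0]
    - [4.4,0,0,-1,0]
    - [4.4,0,0,-2,0]
    - [4.4,0,0,-4,0]
    - [4.4,-4,0,-4,0]
    - [4.4,-4,0,-2,0]

```text
time_s: 15.22
tcp_pos: [0.5661, -0.1963, 0.1477]
eef_rot: [-179.8, -0.0, -90.1]
contact_force: [1.0, -0.4, 0.1]
gripper_width: 0.044
```

servo_tool:
  steps:
    - [4.4,-4,0,0,0]
    - [4.4,-3,0,-1,0]
    - [4.4,0,0,0,0]
    - [4.4,0,0,0,0]

```text
time_s: 15.72
tcp_pos: [0.5652, -0.1267, 0.155]
eef_rot: [-180.0, 0.0, -90.0]
contact_force: [-0.1, -0.1, -0.2]
gripper_width: 0.0436
```

```bash
python3 - <<'E'
from h import *
s=r.get_state();print(s["tcp_pos"],s["eef_rot"],s["contact_force"],s["gripper_width"])
cv2.imwrite("pics/wrist11.png",r.capture("wrist")[:,:,::-1])
cv2.imwrite("pics/scene11.png",r.capture("scene")[:,:,::-1])
E
```

```text
[ 0.56518599 -0.12671843  0.15498494] [-1.79971745e+02  2.90121165e-04 -9.00156198e+01] [-0.07743991 -0.07518587 -0.20285611] 0.0436186930564584
```

View pics/wrist11.png

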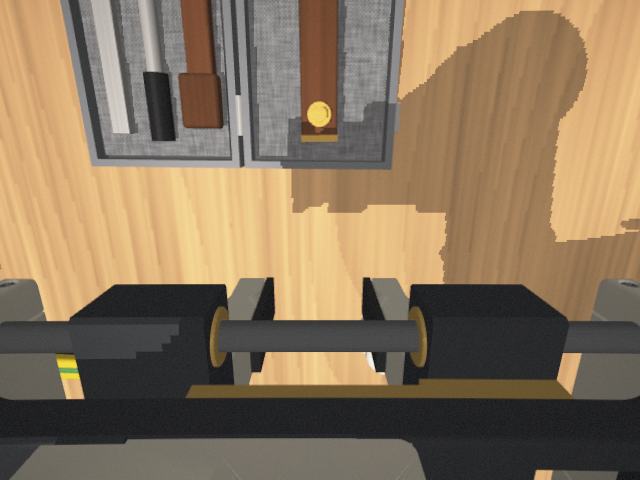

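View pics/scene11.png

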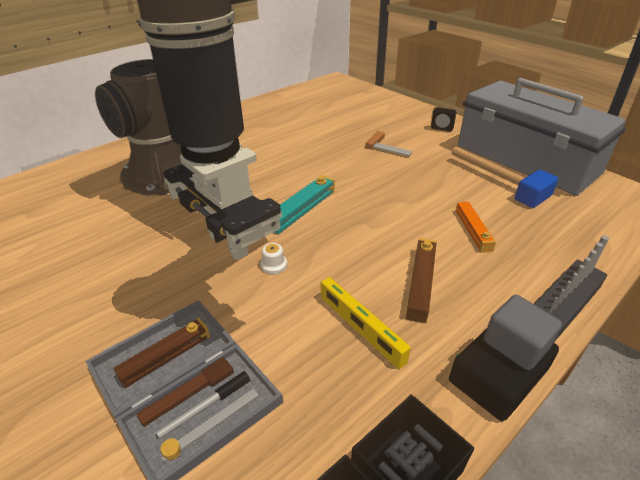

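The bevel lies in the bay with the nut up, at wrist (319,114) and scene (193,328); the socket at (273,258) has not moved. One last numeric check.

```bash
python3 - <<'E'
from h import *
np.set_printoptions(precision=4,suppress=True)
print("nut",wz([(319,113)],.041),"cap",wz([(302,134),(338,134)],.032),"rim",wz([(244,166),(390,167)],.022))
im=r.capture("top")[:,:,::-1]
cv2.imwrite("pics/top11.png",cv2.resize(im[130:275,320:530],None,fx=3.8,fy=3.8,interpolation=2))
E
```

```text
nut [[ 0.5633 -0.2192  0.041 ]] cap [[ 0.5765 -0.2043  0.032 ]
 [ 0.5484 -0.2043  0.032 ]] rim [[ 0.6254 -0.1789  0.022 ]
 [ 0.5043 -0.1779  0.022 ]]
```

View pics/top11.png

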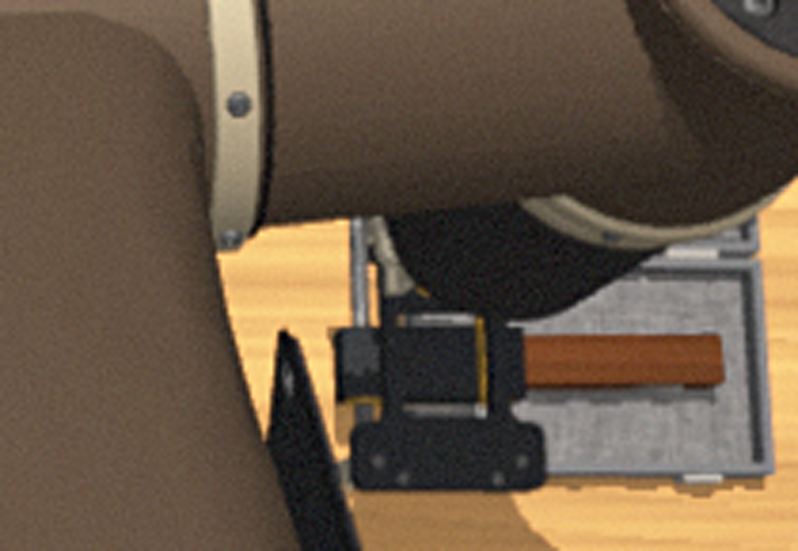

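```bash
python3 - <<'E'
from plant import r
print(r.close_job(), r.get_state()["time_s"])
E
```

```text
the job is handed in; nothing more can be done
the job is handed in; nothing more can be done
```

The bevel is folded and lying nut side up in the empty half of the case, and the job is handed in. It took about 16 s of the 53 s allowed.

**What I did:** I folded the small dark-brown bevel's blade on the bench with closed fingers. Then I gripped the stock at mid-length (27.8 mm), carried it over the bench at about 0.15 m and lowered it until the floor took the weight. After letting go, I backed the arm clear.

**Last checks:**
- **Position:** the bevel's centre is at about (0.563, -0.276) and the bay's at about (0.565, -0.278), so it is within a few millimetres on both axes.
- **Blade:** about 1 mm of it still showed along the stock side after folding, which I estimate at 3° open. No blade is visible outside the stock now.
- **Socket and force:** the socket is at the same place in the scene picture as at the start, and the force on the tool reads about 0.

**What disagreed:** at the start the scene camera put the bevel about 5 mm and the case about 10 mm further in x than the top camera. I went with the top and wrist views, which agreed within 2–3 mm.

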